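Press a bushing flush with a bench-mounted locking clamp and release it

TASK

Gently slide the metal angle bracket lying in the clamp's guide forward until it is pressed fully home against the stop screw under the open jaw, then push the clamp's raised handle down until it snaps over centre and stays locked, so that the jaw presses the proud brass bushing flush. Then press the release lever at the tail of the clamp so that the clamp springs wide open, leaving the bracket in place in the guide; do not shove or lean hard on anything, and leave the other things on the bench alone.

Things in the scene. Friction and masses are not known exactly. Their poses are not given: they have to be found in the camera images.
- clamp: Bench-mounted steel locking pliers bolted down on a base plate 403 x 85 x 12 mm. Origin on the bench under the nominal press axis; x axis = feed direction (to the stop, jaw and handle), z up. Bed top at z = 25 mm, x = -155 to +40; rails 6.5 mm high beside it leave a 44 mm channel. Fixed handle at z = 28 to 40 mm, x = 100 to 236. Pressing the clamp with over 35 N is too hard.
- handle (a joint): Handle angle, rad: 0 = raised (open; it slopes up 0.60 rad over the clamp's +x), grows as it is pushed down; centre at 0.50, locked on its stop at 0.56 (almost level). Pushing takes about 7 to 18 N at the grip, most at mid-stroke, until it passes centre and snaps by itself onto the stop; short of centre it springs back up.
- handle_grip (a point): Point on the upper face of the handle's black grip, 115 mm from the handle's pivot; it moves with the handle. The grip is 24 mm wide, 14 mm thick and runs from 80 to 135 mm from the pivot. About 132 mm above the bench when raised, about 72 mm when locked.
- lever (a joint): Release lever angle, rad: 0 = at rest, grows as its outer end is pressed down, at most 0.5. Spring-returned (2 to 6 N); from about 0.1 rad its nose lifts the locked handle and by about 0.35 rad the handle passes centre and flies open. Needs up to 10 N.
- lever_pad (a point): Centre of the upper face of the release lever's flat paddle (30 x 30 mm, 6 mm thick) at the tail of the clamp, beyond the handle's end. At rest at x = 279 mm, about 61 mm above the bench; the lever's pivot (axis along y) is at x = 238, z = 52 mm. Fully pressed the paddle goes down about 20 mm.
- stop: Dark steel stop block on the bed, 14 x 30 x 16 mm, fixed. Origin at the lower edge of its face, at x = 30 mm of the clamp; x axis as the clamp's. A stop screw, 11 mm across, 7 mm above the bed, stands 2 to 18 mm out of this face towards the bracket; how far differs each time and is not measured. The bracket is home when its nose bears on the screw's head: feel for it (5 to 10 N of push).
- bracket: L-shaped plain light metal bracket, 0.2 kg, loose in the guide. Origin on its underside under the bushing's axis; x axis towards the stop. Leaf 85 x 40 x 8 mm from x = -65 to +20 mm; upright flange 40 wide, 8 thick, 45 mm high at x = -65 to -57, to push or grip. Slides with 1 to 3 N; pressing it on the stop with over 12 N is too hard.
- bracket_nose (a point): Middle of the bracket's nose face (x = +20 mm, 4 mm above the bracket's underside), which meets the stop screw's head.
- bushing (a joint): How far the 18 mm brass bushing stands proud of the bracket's leaf, m: 3.5 to 5 mm at the start, 0 = flush. A press fit that takes 18 N.
- spare_bracket: Bystander: a second bracket of the same shape with no bushing, lying on the bench.
- spare_bushing: Bystander: loose brass ring 18 mm across, 12 mm high, beside the clamp.
- screwdriver: Bystander: screwdriver lying beside the clamp.
- wrench: Bystander: wrench lying on the bench.
- hammer: Bystander: hammer lying on the bench.
- grease_tin: Bystander: grey tin 72 mm across, 85 mm high.
- tape_roll: Bystander: cardboard roll 90 mm across, 24 mm high.
- jaw_pivot (a point): Middle of the jaw's pivot axis (along the clamp's y), at x = 60, z = 50 mm of the clamp. The open jaw arches from here back to x = -20 mm, at most 95 mm above the bench; its pad hangs over x = 0, at least 40 mm above the bench. Side cheeks at x = 46 to 112 mm, up to 72 mm above the bench.
- handle_pivot (a point): Middle of the handle's pivot axis (along the clamp's y), at x = 98, z = 60 mm of the clamp. The handle runs from here to the clamp's +x side.
There are look-alikes about, which are no part of the job. What is shaped like the bracket but blue is not meant.

How it is judged:
By the outcome, as a careful person would: the job done as asked, in the order asked, and still so for the second after the job is handed in, with the robot touching nothing.
It also fails if it takes over 69 s, if anything falls off the work surface, if the arm or the gripper's body presses on something with over 40 N, if the wrist force passes 120 N, or if a joint passes its speed limit or range.

ROBOT

A 6-joint arm with a two-finger parallel gripper is mounted at the origin on the work surface. World frame = base frame: x ahead of the robot, y to its left, z up, the work surface at z = 0. Lengths are in m, angles in degrees, forces in N, time in s.
With the tool pointing down it reaches from about 0.25 to 0.8 m from the base axis. Payload 8.5 kg.
Tool frame: the origin (TCP) lies between the finger pads; the fingertips stand 25 mm ahead of it and the grasp point (between the pads) lies 6 mm ahead of it (arm.tcp_to_tips is the distance from the TCP to the fingertips, in m); z points along the fingers, y is the direction in which the jaws open and shut (so a half turn about z gives the same grasp; the last joint's range is limited). The gripper opens to 85 mm and grips with 20 to 120 N. Pads are 22 mm wide; open, the fingers measure 114 mm over their backs; the gripper's body (76 mm by 85 mm) begins 54 mm behind the grasp point. The pads swing forward as they close: fully open they stand 13 mm farther back than shut.
Start: joints at [63.713, 13.648, -0.773, 75.585, 0, 90], TCP at [0.232, 0.471, 0.256] pointing down, gripper open.
Joint ranges: [-152.45, 152.45], [-59.26, 108.67], [-65.41, 83.53], [-104.44, 129.93], [-82.83, 76.93], [-180, 180]. Speed limits (degrees/s): [127.2, 127.2, 159.86, 180, 180, 180].

INTERFACE

Orientations are given as [roll, pitch, yaw] about the fixed x, y, z axes, in that order (R = Rz(yaw) Ry(pitch) Rx(roll)).
In Python, from rig import arm gives the robot as it stands. The module is installed in compiled form; this text tells all that it offers.
- The arm moves only by the tool step_arm, never from a script. Its argument "deltas" is a list of rows, each an object of numbers: "claw": the finger opening in mm, from 0 to 85.4; "x", "y", "z": the shift along the world's x, y, z in mm; "yaw": the turn about the world's z in degrees. A call has 1 to 20 rows; each row shifts and turns the commanded pose from where the row before left it; what a row does not reach is not made up. A row lasts 1/12 s, in which the tool goes at most 41.7 mm and 7.16 degrees, less where a joint would pass 70% of its speed; a pose out of reach is approached as far as the arm can. A call with a gripper value outside its range is refused whole. The fingers move at their own pace and stop on an object; the grip force is fixed at half the most. Time passes only in rows, so rows that do not move let the fingers close. It gives the time, the measured TCP pose, the force and the opening at its end, in the units of the state.
- arm.sense(): the state, without advancing time (a new reading comes with each control period).
- arm.grab_frame(name): name is "scene" or "top"; returns (picture, depth): 384x512x3 uint8, blue, green, red; 384x512 float32, m along the optical axis (not along the pixel's ray), 0 where there is no reading.
- arm.camera_model(name): a dict with "K" (3x3 intrinsics, pixels), "k1" (the pictures are not rectified: a ray, as slopes to the right and down, at radius r is drawn at 1 + k1 r^2 times it, then the intrinsics apply), "T" (4x4, takes a point from camera to world coordinates). Camera axes: x right, y down, z forward; pixel columns grow to the right and rows downward; lengths in m; the calibration is good to about 2 mm. A picture is of the moment at which its call begins. camera_model takes no time and is no camera call.
- arm.job_done(): hands the job in, once; it reports no verdict.
The state is a dict: "t": time; "joints": joint angles; "joint_velocities": joint speeds; "joint_torque": joint torques, N m; "tcp_pos": TCP position; "orientation": TCP orientation; "contact_force": force on the tool from outside, world axes, zero at the start; "torque": the same for the moment, N m; "finger_gap": finger opening in m.
Only numpy, scipy, OpenCV 4.12 (cv2) and the standard library are available. Lean on these libraries where they do the work, as an engineer would, in place of code of your own. Each camera call takes 0.05 s, during which the arm holds its last target.

## Working session

There is one attempt and no reset: what is moved stays moved. The work goes in short steps, Python scripts to look and compute and a tool call to move; the robot and the scene stay as the last step left them, time stands still between calls to the robot, and variables do not carry over. Pictures are saved under pics/ and viewed, and the job is handed in when it is done.

Besides the shell and the picture viewer there is one more tool, called after ">>>" as a command line: name --argument value ..., lists and objects as JSON in quotes. step_arm: Moves the arm, as the interface text tells. Its arguments: {"type":"object","properties":{"deltas":{"type":"array"}},"required":["deltas"]}

```bash
mkdir -p pics; cat > h.py <<'E'
import numpy as np, cv2
from rig import arm
def grab(n,tag):
    im,d=arm.grab_frame(n); cv2.imwrite(f'pics/{tag}.png',im); np.save(f'{tag}.npy',d); return im,d
def ray(n,u,v):
    c=arm.camera_model(n);K=np.array(c['K'],float);k1=c['k1'];T=np.array(c['T'])
    x=(u-K[0,2])/K[0,0];y=(v-K[1,2])/K[1,1]
    rd=np.hypot(x,y);r=rd
    for _ in range(50): r=rd/(1+k1*r*r)
    s=r/rd if rd>0 else 1
    return T[:3,3],T[:3,:3]@np.array([x*s,y*s,1.])
def onz(n,u,v,z):
    o,d=ray(n,u,v);return o+d*(z-o[2])/d[2]
def dep(n,u,v,D):
    o,d=ray(n,u,v);return o+d*D[int(round(v)),int(round(u))]
def proj(n,p):
    c=arm.camera_model(n);K=np.array(c['K'],float);T=np.array(c['T'])
    q=T[:3,:3].T@(np.array(p)-T[:3,3]);x,y=q[0]/q[2],q[1]/q[2];f=1+c['k1']*(x*x+y*y)
    return K[0,0]*x*f+K[0,2],K[1,1]*y*f+K[1,2]
E
python3 - <<'E'
from h import *
for n in('scene','top'):
    grab(n,n+'0'); c=arm.camera_model(n); print(n,np.round(c['T'],3).tolist(),c['k1'],np.round(c['K'],1).tolist())
print(arm.sense())
E
```

```text
scene [[0.838, 0.379, -0.392, 0.963], [0.546, -0.596, 0.589, -0.66], [-0.01, -0.708, -0.706, 0.835], [0.0, 0.0, 0.0, 1.0]] 0.03265069432440288 [[412.2, 0.0, 255.6], [0.0, 412.2, 193.3], [0.0, 0.0, 1.0]]
top [[-0.006, -0.994, 0.111, 0.453], [-1.0, 0.006, 0.002, -0.079], [-0.002, -0.111, -0.994, 1.076], [0.0, 0.0, 0.0, 1.0]] -0.10428817929324893 [[375.1, 0.0, 254.0], [0.0, 375.1, 190.5], [0.0, 0.0, 1.0]]
{'t': 0.1, 'joints': array([ 6.37137819e+01,  1.36774013e+01, -8.10555721e-01,  7.55857914e+01,
       -7.45613354e-04,  8.99990374e+01]), 'joint_velocities': array([-0.06344236, -0.10582363,  0.10160799, -0.03473946,  0.08046553,
       -0.01692233]), 'joint_torque': array([-2.19845315e-03, -5.39719212e+01,  3.46997702e+01,  1.33804468e-02,
       -5.74626324e-05, -3.11336373e-05]), 'tcp_pos': array([0.2323521 , 0.47040531, 0.25575357]), 'orientation': array([-1.79926252e+02,  7.44373761e-04,  1.53714745e+02]), 'contact_force': array([ 0.43271989, -0.02092221,  0.25775995]), 'torque': array([0.02230607, 0.0014681 , 0.01723469]), 'finger_gap': 0.08536909471497665}
```

View pics/scene0.png

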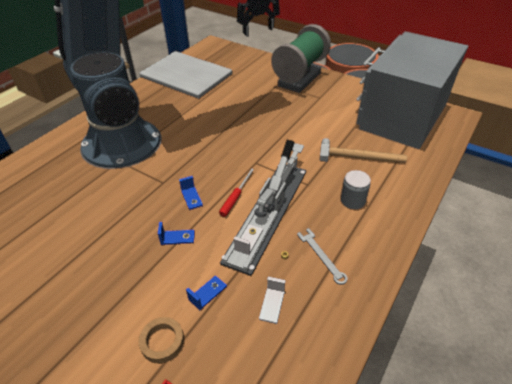

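View pics/top0.png

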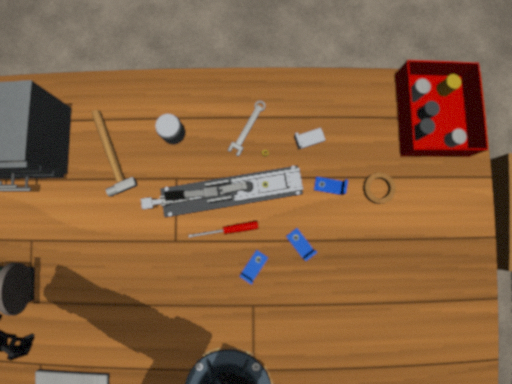

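Candidates for the bracket: the light metal one in the guide (scene ~(248,237), with brass bushing) fits. The bare light one at scene (272,300) is the spare, and three blue ones are look-alikes. I'll enlarge to confirm.

```bash
python3 - <<'E'
from h import *
a=cv2.imread('pics/scene0.png')[130:275,205:320];b=cv2.imread('pics/top0.png')[155:225,130:315]
cv2.imwrite('pics/c1.png',cv2.resize(a,None,fx=4,fy=4,interpolation=cv2.INTER_CUBIC))
cv2.imwrite('pics/c2.png',cv2.resize(b,None,fx=4.3,fy=4.3,interpolation=cv2.INTER_CUBIC))
E
```

```text
(no output)
```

View pics/c1.png

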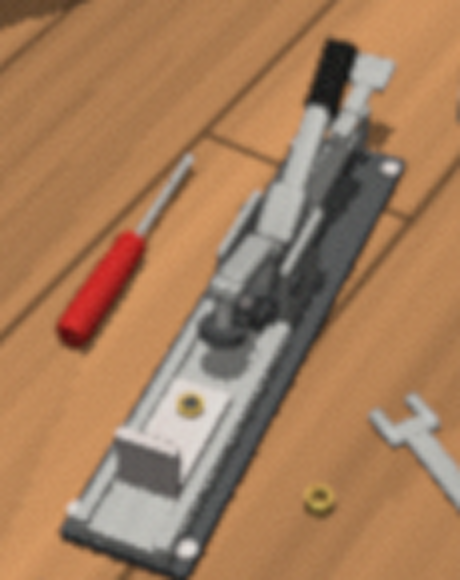

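View pics/c2.png

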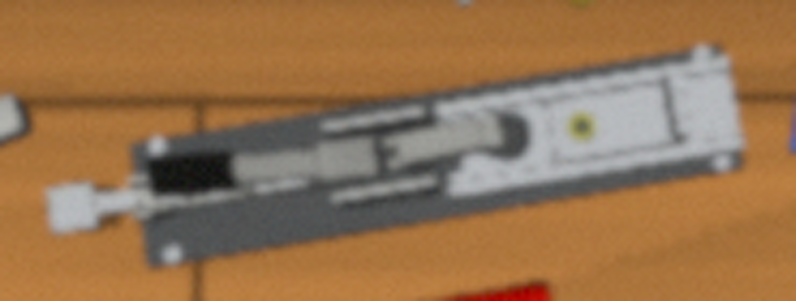

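```bash
python3 - <<'E'
from h import *
D=np.load('top0.npy');S=np.load('scene0.npy')
T=lambda x,y:(x/4.3+130-.4,y/4.3+155-.4)
Sx=lambda x,y:(x/4+205-.4,y/4+130-.4)
P={}
for n,p,z in [('b1',(702,52),.014),('b2',(722,162),.014),('b3',(158,145),.014),('b4',(172,254),.014),('pad',(72,207),.061),('bush',(581,126),.037),('backL',(730,58),.025),('backR',(742,145),.025)]:
    u,v=T(*p);P[n]=onz('top',u,v,z);print(n,np.round(P[n],4),np.round(dep('top',u,v,D),4))
for n,p,z in [('b1',(188,548),.014),('b2',(75,508),.014),('b3',(391,168),.014),('pad',(374,71),.061),('bush',(190,404),.037),('flange top mid',(148,449),.070)]:
    u,v=Sx(*p);print('S',n,np.round(onz('scene',u,v,z),4),np.round(dep('scene',u,v,S),4))
f=(P['b3']+P['b4'])/2;b=(P['b1']+P['b2'])/2
d=f-b;L=np.hypot(*d[:2]);d/=L;ang=np.degrees(np.arctan2(d[1],d[0]));print(L,ang)
l=np.array([-d[1],d[0],0])
o=P['pad']-.279*d;o[2]=0
for k in P: q=P[k]-o;print(k,np.round([q@d,q@l],4))
print('o from pad',o)
E
```

```text
b1 [ 0.6396 -0.1895  0.014 ] [ 0.6396 -0.1895  0.0137]
b2 [ 0.5656 -0.2015  0.014 ] [ 0.5652 -0.2011  0.0173]
b3 [0.5793 0.1739 0.014 ] [0.5793 0.1741 0.0135]
b4 [0.5065 0.1632 0.014 ] [0.5063 0.1622 0.0183]
pad [0.5343 0.2175 0.061 ] [0.5346 0.2185 0.0574]
bush [ 0.5872 -0.1076  0.037 ] [ 0.5877 -0.1076  0.0336]
backL [ 0.6335 -0.2069  0.025 ] [ 0.6381 -0.21   -0.0013]
backR [ 0.5756 -0.2136  0.025 ] [ 0.5749 -0.2128  0.031 ]
S b1 [ 0.6347 -0.1889  0.014 ] [ 0.6366 -0.1917  0.0189]
S b2 [ 0.5604 -0.2017  0.014 ] [ 0.5609 -0.2023  0.0151]
S b3 [0.5747 0.1749 0.014 ] [0.5756 0.1729 0.016 ]
S pad [0.5346 0.2155 0.061 ] [0.5325 0.2197 0.0572]
S bush [ 0.5851 -0.111   0.037 ] [ 0.5846 -0.1103  0.0359]
S flange top mid [ 0.5988 -0.1756  0.07  ] [ 0.5974 -0.1737  0.0671]
0.3689281378412598 99.30995436342714
b1 [-0.1397 -0.0381]
b2 [-0.1395  0.0369]
b3 [ 0.2287 -0.0374]
b4 [0.2299 0.0362]
pad [ 0.279 -0.   ]
bush [-0.0503  0.0003]
backL [-0.1558 -0.0293]
backR [-0.1531  0.029 ]
o from pad [ 0.57940998 -0.05782878  0.        ]
```

>>> step_arm --deltas '[{"claw": 0, "x": 18, "y": -33, "yaw": -2.7}, {"claw": 0, "x": 18, "y": -33, "yaw": -2.7}, {"claw": 0, "x": 18, "y": -33, "yaw": -2.7}, {"claw": 0, "x": 18, "y": -33, "yaw": -2.7}, {"claw": 0, "x": 18, "y": -33, "yaw": -2.7}, {"claw": 0, "x": 18, "y": -33, "yaw": -2.7}, {"claw": 0, "x": 18, "y": -33, "yaw": -2.7}, {"claw": 0, "x": 18, "y": -33, "yaw": -2.7}, {"claw": 0, "x": 18, "y": -33, "yaw": -2.7}, {"claw": 0, "x": 18, "y": -33, "yaw": -2.7}, {"claw": 0, "x": 18, "y": -33, "yaw": -2.7}, {"claw": 0, "x": 18, "y": -33, "yaw": -2.7}, {"claw": 0, "x": 18, "y": -33, "yaw": -2.7}, {"claw": 0, "x": 18, "y": -33, "yaw": -2.7}, {"claw": 0, "x": 18, "y": -33, "yaw": -2.7}, {"claw": 0, "x": 18, "y": -33, "yaw": -2.7}, {"claw": 0, "x": 18, "y": -33, "yaw": -2.7}, {"claw": 0, "x": 18, "y": -33, "yaw": -2.7}, {"claw": 0}, {"claw": 0}]'

```text
invalid input at $.deltas[0]: expected keys claw, x, y, z, yaw
```

```bash
cat >> h.py <<'E'
dd=np.array([-0.1616,0.9868,0]);ll=np.array([-dd[1],dd[0],0]);oo=np.array([.578,-.058,0])
def st(tgt=None):
    s=arm.sense();p=s['tcp_pos'];q=p-oo
    print('t',round(s['t'],2),'tcp',np.round(p*1e3,1),'clamp x,y,tipz',np.round([q@dd*1e3,q@ll*1e3,(p[2]-arm.tcp_to_tips)*1e3],1),'yaw',round(s['orientation'][2],2),'F d,l,z',np.round([s['contact_force']@dd,s['contact_force']@ll,s['contact_force'][2]],2),'gap',round(s['finger_gap'],4))
    if tgt is not None:
        w=oo+dd*tgt[0]/1e3+ll*tgt[1]/1e3; w[2]=tgt[2]/1e3+arm.tcp_to_tips; print('need',np.round((w-p)*1e3,1))
E
python3 -c "
from h import *
print(arm.tcp_to_tips);st((-145,0,42))"
```

```text
0.025
t 0.1 tcp [232.4 470.4 255.8] clamp x,y,tipz [577.3 255.7 230.8] yaw 153.71 F d,l,z [-0.09 -0.42  0.26] gap 0.0854
need [ 369.1 -671.5 -188.8]
```

>>> step_arm --deltas '[{"claw": 0, "x": 18, "y": -33, "z": 0, "yaw": -2.7}, {"claw": 0, "x": 18, "y": -33, "z": 0, "yaw": -2.7}, {"claw": 0, "x": 18, "y": -33, "z": 0, "yaw": -2.7}, {"claw": 0, "x": 18, "y": -33, "z": 0, "yaw": -2.7}, {"claw": 0, "x": 18, "y": -33, "z": 0, "yaw": -2.7}, {"claw": 0, "x": 18, "y": -33, "z": 0, "yaw": -2.7}, {"claw": 0, "x": 18, "y": -33, "z": 0, "yaw": -2.7}, {"claw": 0, "x": 18, "y": -33, "z": 0, "yaw": -2.7}, {"claw": 0, "x": 18, "y": -33, "z": 0, "yaw": -2.7}, {"claw": 0, "x": 18, "y": -33, "z": 0, "yaw": -2.7}, {"claw": 0, "x": 18, "y": -33, "z": 0, "yaw": -2.7}, {"claw": 0, "x": 18, "y": -33, "z": 0, "yaw": -2.7}, {"claw": 0, "x": 18, "y": -33, "z": 0, "yaw": -2.7}, {"claw": 0, "x": 18, "y": -33, "z": 0, "yaw": -2.7}, {"claw": 0, "x": 18, "y": -33, "z": 0, "yaw": -2.7}, {"claw": 0, "x": 18, "y": -33, "z": 0, "yaw": -2.7}, {"claw": 0, "x": 18, "y": -33, "z": 0, "yaw": -2.7}, {"claw": 0, "x": 18, "y": -33, "z": 0, "yaw": -2.7}, {"claw": 0, "x": 0, "y": 0, "z": 0, "yaw": 0}, {"claw": 0, "x": 0, "y": 0, "z": 0, "yaw": 0}]'

```text
t: 1.77
tcp_pos: [0.5568, -0.1251, 0.2551]
orientation: [-179.9, -0.0, 104.9]
contact_force: [-0.1, 0.4, -0.8]
finger_gap: -0.0
```

```bash
python3 -c "
from h import *
st((-145,0,42))"
```

```text
t 1.77 tcp [ 556.8 -125.1  255.1] clamp x,y,tipz [-62.8  31.8 230.1] yaw 104.95 F d,l,z [ 0.38  0.02 -0.76] gap -0.0
need [  44.7  -76.  -188.1]
```

>>> step_arm --deltas '[{"claw": 0, "x": 15, "y": -25, "z": 0, "yaw": -2}, {"claw": 0, "x": 15, "y": -25, "z": 0, "yaw": -2}, {"claw": 0, "x": 14.7, "y": -26, "z": 0, "yaw": -1.6}, {"claw": 0, "x": 0, "y": 0, "z": -35, "yaw": 0}, {"claw": 0, "x": 0, "y": 0, "z": -35, "yaw": 0}, {"claw": 0, "x": 0, "y": 0, "z": -35, "yaw": 0}, {"claw": 0, "x": 0, "y": 0, "z": -20, "yaw": 0}, {"claw": 0, "x": 0, "y": 0, "z": 0, "yaw": 0}, {"claw": 0, "x": 0, "y": 0, "z": 0, "yaw": 0}]'

```text
t: 2.52
tcp_pos: [0.6004, -0.1982, 0.1309]
orientation: [-179.9, -0.1, 99.6]
contact_force: [-0.0, -0.6, 0.8]
finger_gap: 0.0004
```

```bash
python3 -c "
from h import *
st((-145,0,42))
for n in('scene','top'):grab(n,n+'1')
a=cv2.imread('pics/scene1.png')[130:290,185:320];cv2.imwrite('pics/c3.png',cv2.resize(a,None,fx=3.5,fy=3.5))
"
```

```text
t 2.52 tcp [ 600.4 -198.2  130.9] clamp x,y,tipz [-141.9    0.5  105.9] yaw 99.58 F d,l,z [-0.59  0.12  0.79] gap 0.0004
need [  1.   -2.9 -63.9]
```

View pics/c3.png

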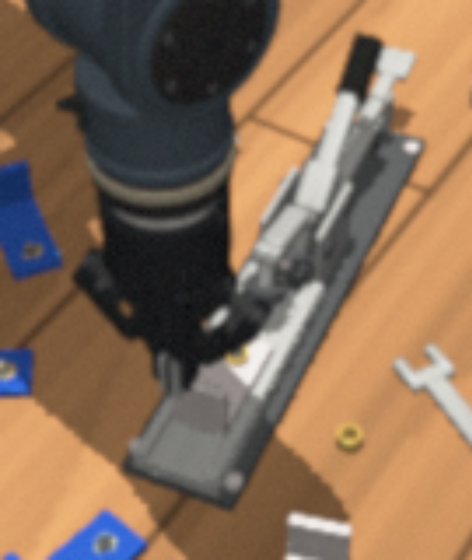

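>>> step_arm --deltas '[{"claw": 0, "x": 0.5, "y": -2, "z": -25, "yaw": 0}, {"claw": 0, "x": 0, "y": 0, "z": -25, "yaw": 0}, {"claw": 0, "x": 0, "y": 0, "z": -14, "yaw": 0}, {"claw": 0, "x": 0, "y": 0, "z": 0, "yaw": 0}, {"claw": 0, "x": 0, "y": 0, "z": 0, "yaw": 0}]'

```text
t: 3.03
tcp_pos: [0.6023, -0.2013, 0.0687]
orientation: [179.9, 0.0, 99.5]
contact_force: [0.5, -0.4, 0.1]
finger_gap: -0.0004
```

```bash
python3 -c "
from h import *
st((-128,0,42))"
```

```text
t 3.03 tcp [ 602.3 -201.3   68.7] clamp x,y,tipz [-145.4   -0.8   43.7] yaw 99.53 F d,l,z [-0.46 -0.4   0.14] gap -0.0004
need [-3.6 17.  -1.7]
```

>>> step_arm --deltas '[{"claw": 0, "x": -0.6, "y": 3.9, "z": -1, "yaw": 0}, {"claw": 0, "x": -0.6, "y": 3.9, "z": 0, "yaw": 0}, {"claw": 0, "x": -0.6, "y": 3.9, "z": 0, "yaw": 0}, {"claw": 0, "x": -0.4, "y": 3, "z": 0, "yaw": 0}, {"claw": 0, "x": -0.3, "y": 2, "z": 0, "yaw": 0}, {"claw": 0, "x": -0.3, "y": 2, "z": 0, "yaw": 0}, {"claw": 0, "x": -0.3, "y": 2, "z": 0, "yaw": 0}, {"claw": 0, "x": -0.3, "y": 2, "z": 0, "yaw": 0}]'

```text
t: 3.7
tcp_pos: [0.5987, -0.1789, 0.0667]
orientation: [180.0, 0.1, 99.5]
contact_force: [-0.5, -1.9, 2.3]
finger_gap: 0.0
```

```bash
python3 -c "
from h import *
st((-86,0,42))"
```

```text
t 3.7 tcp [ 598.7 -178.9   66.7] clamp x,y,tipz [-122.7   -0.8   41.7] yaw 99.5 F d,l,z [-1.76  0.84  2.33] gap 0.0
need [-6.8 36.1  0.3]
```

>>> step_arm --deltas '[{"claw": 0, "x": -0.3, "y": 2, "z": 0, "yaw": 0}, {"claw": 0, "x": -0.3, "y": 2, "z": 0, "yaw": 0}, {"claw": 0, "x": -0.3, "y": 2, "z": 0, "yaw": 0}, {"claw": 0, "x": -0.3, "y": 2, "z": 0, "yaw": 0}, {"claw": 0, "x": -0.3, "y": 2, "z": 0, "yaw": 0}, {"claw": 0, "x": -0.3, "y": 2, "z": 0, "yaw": 0}, {"claw": 0, "x": -0.3, "y": 2, "z": 0, "yaw": 0}, {"claw": 0, "x": -0.3, "y": 2, "z": 0, "yaw": 0}]'

```text
t: 4.37
tcp_pos: [0.5959, -0.1624, 0.0663]
orientation: [-180.0, 0.0, 99.5]
contact_force: [0.8, -2.7, 1.4]
finger_gap: -0.0001
```

```bash
python3 -c "
from h import *
st((-86,0,42))"
```

```text
t 4.37 tcp [ 595.9 -162.4   66.3] clamp x,y,tipz [-105.9   -0.8   41.3] yaw 99.51 F d,l,z [-2.82 -0.33  1.44] gap -0.0001
need [-4.  19.6  0.7]
```

>>> step_arm --deltas '[{"claw": 0, "x": -0.3, "y": 2, "z": 0, "yaw": 0}, {"claw": 0, "x": -0.3, "y": 2, "z": 0, "yaw": 0}, {"claw": 0, "x": -0.3, "y": 2, "z": 0, "yaw": 0}, {"claw": 0, "x": -0.3, "y": 2, "z": 0, "yaw": 0}, {"claw": 0, "x": -0.3, "y": 2, "z": 0, "yaw": 0}, {"claw": 0, "x": -0.3, "y": 2, "z": 0, "yaw": 0}, {"claw": 0, "x": -0.3, "y": 2, "z": 0, "yaw": 0}]'

```text
t: 4.95
tcp_pos: [0.5937, -0.1484, 0.0663]
orientation: [-180.0, -0.0, 99.5]
contact_force: [-0.5, -1.6, 1.8]
finger_gap: -0.0
```

```bash
python3 -c "
from h import *
st((-86,0,42))
for n in('scene','top'):grab(n,n+'2')
a=cv2.imread('pics/scene2.png')[150:290,185:320];cv2.imwrite('pics/c4.png',cv2.resize(a,None,fx=4,fy=4))
"
```

```text
t 4.95 tcp [ 593.7 -148.4   66.3] clamp x,y,tipz [-91.8  -0.9  41.3] yaw 99.51 F d,l,z [-1.49  0.75  1.83] gap -0.0
need [-1.8  5.5  0.7]
```

View pics/c4.png

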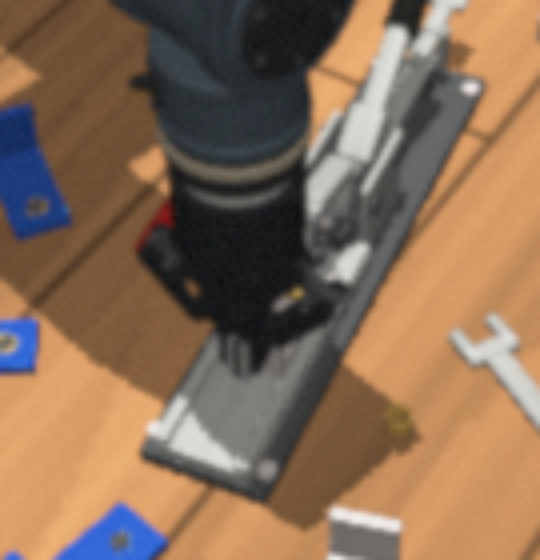

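>>> step_arm --deltas '[{"claw": 0, "x": -0.16, "y": 1, "z": 0, "yaw": 0}, {"claw": 0, "x": -0.16, "y": 1, "z": 0, "yaw": 0}, {"claw": 0, "x": -0.16, "y": 1, "z": 0, "yaw": 0}, {"claw": 0, "x": -0.16, "y": 1, "z": 0, "yaw": 0}, {"claw": 0, "x": -0.16, "y": 1, "z": 0, "yaw": 0}, {"claw": 0, "x": -0.16, "y": 1, "z": 0, "yaw": 0}]'

```text
t: 5.55
tcp_pos: [0.5927, -0.1425, 0.0661]
orientation: [-180.0, -0.0, 99.5]
contact_force: [0.4, -1.0, 0.1]
finger_gap: -0.0001
```

>>> step_arm --deltas '[{"claw": 0, "x": -0.16, "y": 1, "z": 0, "yaw": 0}, {"claw": 0, "x": -0.16, "y": 1, "z": 0, "yaw": 0}]'

```text
t: 5.72
tcp_pos: [0.5924, -0.1404, 0.0662]
orientation: [-180.0, -0.0, 99.5]
contact_force: [0.3, -1.5, 0.4]
finger_gap: 0.0002
```

>>> step_arm --deltas '[{"claw": 0, "x": -0.16, "y": 1, "z": 0, "yaw": 0}, {"claw": 0, "x": -0.16, "y": 1, "z": 0, "yaw": 0}]'

```text
t: 5.88
tcp_pos: [0.5921, -0.1384, 0.0662]
orientation: [-180.0, -0.0, 99.5]
contact_force: [0.4, -1.6, -0.5]
finger_gap: -0.0002
```

>>> step_arm --deltas '[{"claw": 0, "x": -0.16, "y": 1, "z": 0, "yaw": 0}]'

```text
t: 5.97
tcp_pos: [0.5919, -0.1375, 0.0662]
orientation: [-180.0, -0.0, 99.5]
contact_force: [0.7, -0.9, -1.2]
finger_gap: 0.0
```

>>> step_arm --deltas '[{"claw": 0, "x": -0.16, "y": 1, "z": 0, "yaw": 0}]'

```text
t: 6.05
tcp_pos: [0.5918, -0.1365, 0.0662]
orientation: [-180.0, -0.0, 99.5]
contact_force: [0.4, -0.5, -0.6]
finger_gap: 0.0003
```

>>> step_arm --deltas '[{"claw": 0, "x": -0.16, "y": 1, "z": 0, "yaw": 0}]'

```text
t: 6.13
tcp_pos: [0.5916, -0.1355, 0.0662]
orientation: [-180.0, -0.0, 99.5]
contact_force: [0.5, -1.8, 0.9]
finger_gap: -0.0
```

>>> step_arm --deltas '[{"claw": 0, "x": -0.16, "y": 1, "z": 0, "yaw": 0}]'

```text
t: 6.22
tcp_pos: [0.5915, -0.1345, 0.0663]
orientation: [-180.0, -0.0, 99.5]
contact_force: [0.5, -0.7, -0.2]
finger_gap: -0.0002
```

>>> step_arm --deltas '[{"claw": 0, "x": -0.16, "y": 1, "z": 0, "yaw": 0}]'

```text
t: 6.3
tcp_pos: [0.5914, -0.1335, 0.0663]
orientation: [-180.0, -0.0, 99.5]
contact_force: [0.4, -1.7, -0.7]
finger_gap: -0.0001
```

>>> step_arm --deltas '[{"claw": 0, "x": -0.13, "y": 0.8, "z": 0, "yaw": 0}]'

```text
t: 6.38
tcp_pos: [0.5912, -0.1327, 0.0663]
orientation: [-180.0, -0.0, 99.5]
contact_force: [-0.2, -0.8, -1.3]
finger_gap: 0.0001
```

>>> step_arm --deltas '[{"claw": 0, "x": -0.13, "y": 0.8, "z": 0, "yaw": 0}]'

```text
t: 6.47
tcp_pos: [0.5911, -0.1319, 0.0663]
orientation: [-180.0, -0.0, 99.5]
contact_force: [-0.0, -1.3, 0.2]
finger_gap: 0.0001
```

>>> step_arm --deltas '[{"claw": 0, "x": -0.13, "y": 0.8, "z": 0, "yaw": 0}]'

```text
t: 6.55
tcp_pos: [0.591, -0.1312, 0.0663]
orientation: [-180.0, -0.0, 99.5]
contact_force: [-0.8, -0.8, -1.7]
finger_gap: 0.0002
```

>>> step_arm --deltas '[{"claw": 0, "x": -0.13, "y": 0.8, "z": 0, "yaw": 0}]'

```text
t: 6.63
tcp_pos: [0.5909, -0.1304, 0.0663]
orientation: [-180.0, 0.0, 99.5]
contact_force: [-0.2, -1.4, -1.3]
finger_gap: 0.0
```

>>> step_arm --deltas '[{"claw": 0, "x": -0.13, "y": 0.8, "z": 0, "yaw": 0}]'

```text
t: 6.72
tcp_pos: [0.5907, -0.1296, 0.0663]
orientation: [-180.0, 0.0, 99.5]
contact_force: [0.7, -1.0, -0.7]
finger_gap: -0.0004
```

>>> step_arm --deltas '[{"claw": 0, "x": -0.13, "y": 0.8, "z": 0, "yaw": 0}]'

```text
t: 6.8
tcp_pos: [0.5906, -0.1287, 0.0663]
orientation: [-180.0, -0.0, 99.5]
contact_force: [0.8, -0.8, -0.0]
finger_gap: 0.0001
```

>>> step_arm --deltas '[{"claw": 0, "x": -0.13, "y": 0.8, "z": 0, "yaw": 0}]'

```text
t: 6.88
tcp_pos: [0.5904, -0.128, 0.0663]
orientation: [-180.0, 0.0, 99.5]
contact_force: [0.6, -0.8, -0.4]
finger_gap: -0.0002
```

>>> step_arm --deltas '[{"claw": 0, "x": -0.13, "y": 0.8, "z": 0, "yaw": 0}]'

```text
t: 6.97
tcp_pos: [0.5903, -0.1272, 0.0663]
orientation: [-180.0, 0.0, 99.5]
contact_force: [-0.6, -1.5, -1.1]
finger_gap: -0.0003
```

```bash
python3 -c "
from h import *
st((-86,0,42))
for n in('scene','top'):grab(n,n+'3')
a=cv2.imread('pics/scene3.png')[150:290,185:320];b=cv2.imread('pics/top3.png')[140:240,210:320]
cv2.imwrite('pics/c5.png',np.hstack([cv2.resize(a,(400,415)),cv2.resize(b,(400,415))]))
"
```

```text
t 6.97 tcp [ 590.3 -127.2   66.3] clamp x,y,tipz [-70.2  -1.   41.3] yaw 99.51 F d,l,z [-1.39  0.81 -1.06] gap -0.0003
need [  1.6 -15.7   0.7]
```

View pics/c5.png

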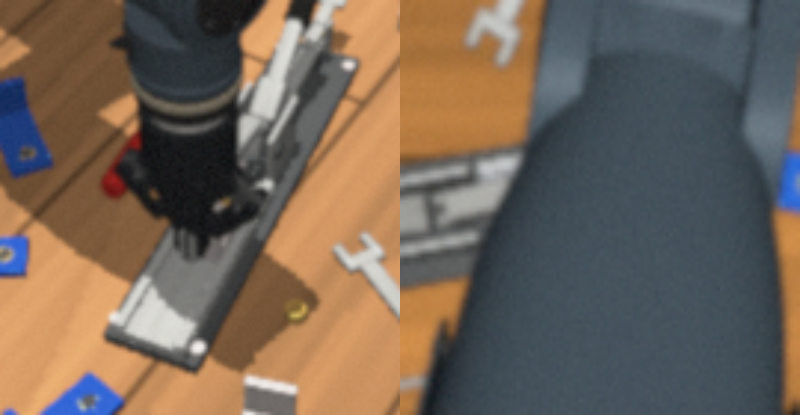

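>>> step_arm --deltas '[{"claw": 0, "x": -0.13, "y": 0.8, "z": 0, "yaw": 0}]'

```text
t: 7.15
tcp_pos: [0.5903, -0.1265, 0.0663]
orientation: [-180.0, 0.0, 99.5]
contact_force: [0.9, -1.1, 0.1]
finger_gap: 0.0001
```

>>> step_arm --deltas '[{"claw": 0, "x": -0.13, "y": 0.8, "z": 0, "yaw": 0}]'

```text
t: 7.23
tcp_pos: [0.5901, -0.1257, 0.0663]
orientation: [-180.0, 0.0, 99.5]
contact_force: [-0.6, -1.0, -1.1]
finger_gap: 0.0002
```

>>> step_arm --deltas '[{"claw": 0, "x": -0.13, "y": 0.8, "z": 0, "yaw": 0}]'

```text
t: 7.32
tcp_pos: [0.5902, -0.1253, 0.0665]
orientation: [180.0, 0.1, 99.5]
contact_force: [1.0, -7.1, 1.5]
finger_gap: 0.0001
```

>>> step_arm --deltas '[{"claw": 0, "x": -0.13, "y": 0.8, "z": 0, "yaw": 0}]'

```text
t: 7.4
tcp_pos: [0.5904, -0.1252, 0.0667]
orientation: [180.0, 0.2, 99.5]
contact_force: [0.8, -9.7, 2.3]
finger_gap: 0.0
```

Force rose to 7 then 10 N at tcp y = -125: bracket home. Back off.

>>> step_arm --deltas '[{"claw": 0, "x": 0.2, "y": -1.4, "z": 0, "yaw": 0}, {"claw": 0, "x": 0.6, "y": -4, "z": 0, "yaw": 0}, {"claw": 0, "x": 2, "y": -12, "z": 0, "yaw": 0}, {"claw": 0, "x": 3, "y": -20, "z": 0, "yaw": 0}, {"claw": 0, "x": 0, "y": 0, "z": 30, "yaw": 0}, {"claw": 0, "x": 0, "y": 0, "z": 40, "yaw": 0}, {"claw": 0, "x": 0, "y": 0, "z": 40, "yaw": 0}, {"claw": 0, "x": 0, "y": 0, "z": 40, "yaw": 0}, {"claw": 0, "x": 0, "y": 0, "z": 0, "yaw": 0}, {"claw": 0, "x": 0, "y": 0, "z": 0, "yaw": 0}]'

```text
t: 8.23
tcp_pos: [0.5969, -0.1625, 0.2191]
orientation: [179.7, 0.1, 99.5]
contact_force: [-0.4, 1.0, -2.1]
finger_gap: -0.0002
```

```bash
python3 -c "
from h import *
st((180,0,190))
for n in('scene','top'):grab(n,n+'4')
a=cv2.imread('pics/scene4.png')[150:290,185:320];b=cv2.imread('pics/top4.png')[140:240,210:320]
cv2.imwrite('pics/c6.png',np.hstack([cv2.resize(a,(400,415)),cv2.resize(b,(400,415))]))
"
```

```text
t 8.23 tcp [ 596.9 -162.5  219.1] clamp x,y,tipz [-106.2   -1.8  194.1] yaw 99.49 F d,l,z [ 1.09  0.23 -2.06] gap -0.0002
need [-48.  282.1  -4.1]
```

View pics/c6.png

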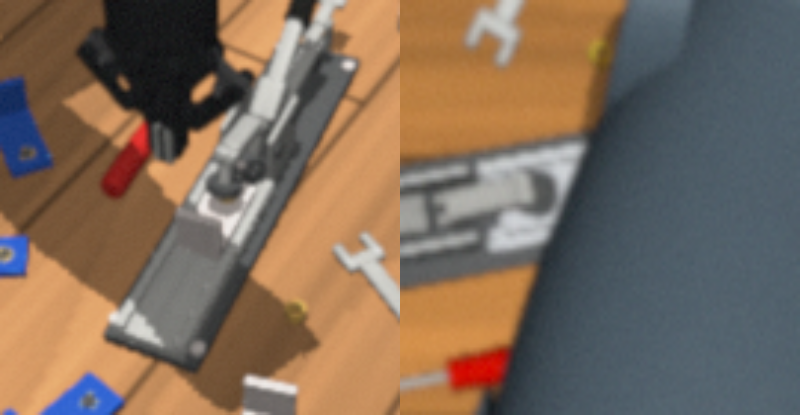

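>>> step_arm --deltas '[{"claw": 0, "x": -6, "y": 35, "z": 0, "yaw": 0}, {"claw": 0, "x": -6, "y": 35, "z": 0, "yaw": 0}, {"claw": 0, "x": -6, "y": 35, "z": 0, "yaw": 0}, {"claw": 0, "x": -6, "y": 35, "z": 0, "yaw": 0}, {"claw": 0, "x": -6, "y": 35, "z": 0, "yaw": 0}, {"claw": 0, "x": -6, "y": 35, "z": 0, "yaw": 0}, {"claw": 0, "x": -6, "y": 35, "z": 0, "yaw": 0}, {"claw": 0, "x": -5.5, "y": 34, "z": 0, "yaw": 0}, {"claw": 0, "x": 0, "y": 0, "z": 0, "yaw": 0}, {"claw": 0, "x": 0, "y": 0, "z": 0, "yaw": 0}]'

```text
t: 9.17
tcp_pos: [0.547, 0.119, 0.2146]
orientation: [-179.8, 0.0, 99.7]
contact_force: [0.4, 0.4, -0.2]
finger_gap: 0.0
```

```bash
python3 -c "
from h import *
st((177,0,140))
for n in('scene','top'):grab(n,n+'5')
a=cv2.imread('pics/scene5.png')[100:290,185:330];b=cv2.imread('pics/top5.png')[155:225,180:315]
cv2.imwrite('pics/c7.png',np.hstack([cv2.resize(a,(380,500)),cv2.resize(b,(400,500))]))
"
```

```text
t 9.17 tcp [547.  119.  214.6] clamp x,y,tipz [179.7   1.9 189.6] yaw 99.71 F d,l,z [ 0.34 -0.5  -0.18] gap 0.0
need [  2.4  -2.4 -49.6]
```

View pics/c7.png

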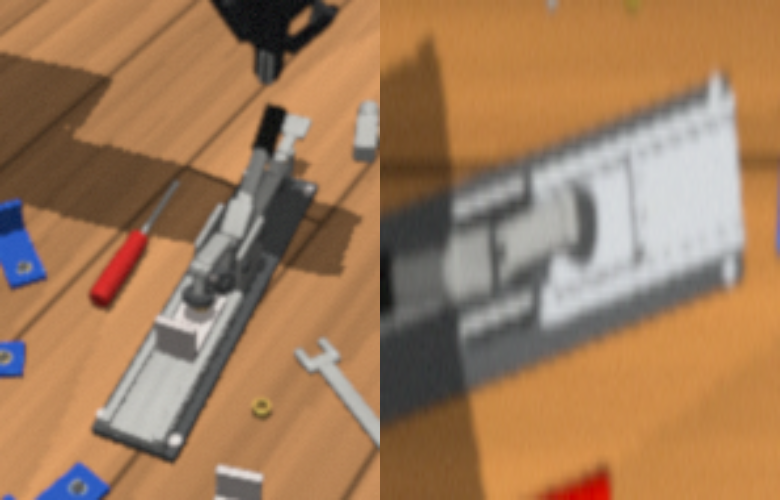

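>>> step_arm --deltas '[{"claw": 0, "x": 1.5, "y": -1.5, "z": -15, "yaw": 0}, {"claw": 0, "x": 0, "y": -1, "z": -15, "yaw": 0}, {"claw": 0, "x": 0, "y": 0, "z": -12, "yaw": 0}, {"claw": 0, "x": 0, "y": 0, "z": -4, "yaw": 0}, {"claw": 0, "x": 0, "y": 0, "z": -3, "yaw": 0}]'

```text
t: 9.68
tcp_pos: [0.5493, 0.1137, 0.1663]
orientation: [-179.9, 0.0, 99.4]
contact_force: [0.2, -0.5, 0.6]
finger_gap: 0.0004
```

>>> step_arm --deltas '[{"claw": 0, "x": 0, "y": 0, "z": -3, "yaw": 0}, {"claw": 0, "x": 0, "y": 0, "z": -3, "yaw": 0}, {"claw": 0, "x": 0, "y": 0, "z": -2, "yaw": 0}]'

```text
t: 9.93
tcp_pos: [0.5499, 0.1149, 0.1594]
orientation: [180.0, -0.0, 99.5]
contact_force: [0.3, -0.5, -0.1]
finger_gap: -0.0001
```

```bash
python3 -c "
from h import *
st((178,0,128))
grab('scene','scene6')
a=cv2.imread('pics/scene6.png')[100:240,225:330]
cv2.imwrite('pics/c8.png',cv2.resize(a,None,fx=4,fy=4))
"
```

```text
t 9.93 tcp [549.9 114.9 159.4] clamp x,y,tipz [175.1  -0.2 134.4] yaw 99.49 F d,l,z [-0.54 -0.19 -0.06] gap -0.0001
need [-0.7  2.8 -6.4]
```

View pics/c8.png

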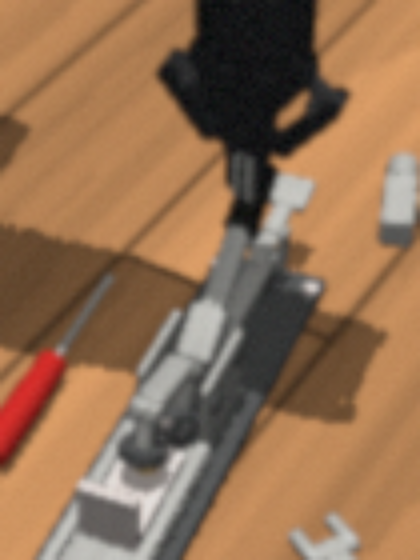

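>>> step_arm --deltas '[{"claw": 0, "x": -0.2, "y": 1, "z": -3, "yaw": 0}, {"claw": 0, "x": -0.2, "y": 1, "z": -3, "yaw": 0}, {"claw": 0, "x": -0.2, "y": 1, "z": -2, "yaw": 0}]'

```text
t: 10.23
tcp_pos: [0.5493, 0.1183, 0.1515]
orientation: [180.0, -0.0, 99.5]
contact_force: [-0.9, -0.0, 7.8]
finger_gap: 0.0002
```

>>> step_arm --deltas '[{"claw": 0, "x": -0.2, "y": 1.2, "z": -2, "yaw": 0}, {"claw": 0, "x": -0.2, "y": 1.2, "z": -2, "yaw": 0}]'

```text
t: 10.4
tcp_pos: [0.5489, 0.1209, 0.1479]
orientation: [179.9, -0.0, 99.5]
contact_force: [-2.2, -0.8, 9.0]
finger_gap: -0.0002
```

>>> step_arm --deltas '[{"claw": 0, "x": -0.2, "y": 1.2, "z": -2, "yaw": 0}, {"claw": 0, "x": -0.2, "y": 1.2, "z": -2, "yaw": 0}]'

```text
t: 10.57
tcp_pos: [0.5485, 0.1234, 0.1442]
orientation: [179.9, -0.0, 99.5]
contact_force: [-2.9, 0.5, 9.4]
finger_gap: 0.0002
```

```bash
python3 -c "
from h import *
st((190,0,110))"
```

```text
t 10.57 tcp [548.5 123.4 144.2] clamp x,y,tipz [183.8  -0.2 119.2] yaw 99.53 F d,l,z [0.93 2.8  9.42] gap 0.0002
need [-1.2  6.1 -9.2]
```

>>> step_arm --deltas '[{"claw": 0, "x": -0.2, "y": 1.1, "z": -2.2, "yaw": 0}, {"claw": 0, "x": -0.2, "y": 1.1, "z": -2.2, "yaw": 0}, {"claw": 0, "x": -0.2, "y": 1.1, "z": -2.2, "yaw": 0}]'

```text
t: 10.82
tcp_pos: [0.548, 0.1269, 0.138]
orientation: [179.9, -0.1, 99.5]
contact_force: [-4.4, 1.2, 14.7]
finger_gap: 0.0001
```

>>> step_arm --deltas '[{"claw": 0, "x": -0.2, "y": 1.1, "z": -2.2, "yaw": 0}, {"claw": 0, "x": -0.2, "y": 1.1, "z": -2.2, "yaw": 0}, {"claw": 0, "x": -0.2, "y": 1.1, "z": -2.2, "yaw": 0}]'

```text
t: 11.07
tcp_pos: [0.5475, 0.1302, 0.1319]
orientation: [179.9, -0.0, 99.5]
contact_force: [-4.7, 0.3, 18.2]
finger_gap: -0.0003
```

>>> step_arm --deltas '[{"claw": 0, "x": -0.1, "y": 0.8, "z": -2.2, "yaw": 0}, {"claw": 0, "x": -0.1, "y": 0.8, "z": -2.2, "yaw": 0}, {"claw": 0, "x": -0.1, "y": 0.8, "z": -2.2, "yaw": 0}]'

```text
t: 11.32
tcp_pos: [0.5471, 0.1329, 0.1253]
orientation: [179.9, -0.1, 99.6]
contact_force: [-6.4, 3.5, 17.7]
finger_gap: 0.0002
```

```bash
python3 -c "
from h import *
st((197,0,85))"
```

```text
t 11.32 tcp [547.1 132.9 125.3] clamp x,y,tipz [193.4  -0.3 100.3] yaw 99.56 F d,l,z [ 4.49  5.79 17.67] gap 0.0002
need [ -0.9   3.5 -15.3]
```

>>> step_arm --deltas '[{"claw": 0, "x": -0.3, "y": 0.5, "z": -2.2, "yaw": 0}, {"claw": 0, "x": -0.3, "y": 0.5, "z": -2.2, "yaw": 0}, {"claw": 0, "x": -0.3, "y": 0.5, "z": -2.2, "yaw": 0}]'

```text
t: 11.57
tcp_pos: [0.5467, 0.1349, 0.1186]
orientation: [179.8, -0.1, 99.6]
contact_force: [-1.4, 4.7, 11.5]
finger_gap: -0.0002
```

>>> step_arm --deltas '[{"claw": 0, "x": -0.3, "y": 0.5, "z": -2.2, "yaw": 0}, {"claw": 0, "x": -0.3, "y": 0.5, "z": -2.2, "yaw": 0}, {"claw": 0, "x": -0.3, "y": 0.5, "z": -2.2, "yaw": 0}]'

```text
t: 11.82
tcp_pos: [0.5462, 0.1363, 0.1116]
orientation: [179.8, -0.1, 99.6]
contact_force: [1.3, 3.1, 7.6]
finger_gap: -0.0001
```

```bash
python3 -c "
from h import *
st((197,0,76))"
```

```text
t 11.82 tcp [546.2 136.3 111.6] clamp x,y,tipz [ 1.969e+02 -1.000e-01  8.660e+01] yaw 99.57 F d,l,z [ 2.9  -1.75  7.61] gap -0.0001
need [ -0.1   0.1 -10.6]
```

>>> step_arm --deltas '[{"claw": 0, "x": -0.1, "y": 0.3, "z": -2, "yaw": 0}, {"claw": 0, "x": -0.1, "y": 0.3, "z": -2, "yaw": 0}]'

```text
t: 11.98
tcp_pos: [0.5458, 0.1365, 0.1072]
orientation: [179.8, -0.1, 99.6]
contact_force: [1.0, 1.6, 3.5]
finger_gap: -0.0
```

>>> step_arm --deltas '[{"claw": 0, "x": -0.1, "y": 0.3, "z": -2, "yaw": 0}, {"claw": 0, "x": -0.1, "y": 0.3, "z": -2, "yaw": 0}]'

```text
t: 12.15
tcp_pos: [0.5444, 0.1362, 0.1021]
orientation: [-180.0, 0.0, 99.5]
contact_force: [-0.7, 0.2, -0.9]
finger_gap: 0.0002
```

```bash
python3 -c "
from h import *
st((197,0,76))"
```

```text
t 12.15 tcp [544.4 136.2 102.1] clamp x,y,tipz [197.    1.7  77.1] yaw 99.52 F d,l,z [ 0.28  0.7  -0.94] gap 0.0002
need [ 1.7  0.2 -1.1]
```

```bash
python3 -c "
from h import *
grab('scene','scene7')
a=cv2.imread('pics/scene7.png')[100:240,225:330]
cv2.imwrite('pics/c9.png',cv2.resize(a,None,fx=4,fy=4))
"
```

```text
(no output)
```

View pics/c9.png

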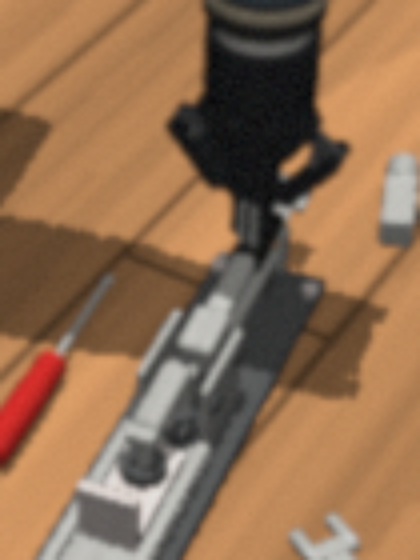

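Handle snapped through (force vanished) and the jaw is down. Lift off and verify it holds.

>>> step_arm --deltas '[{"claw": 0, "x": 0, "y": 0, "z": 15, "yaw": 0}, {"claw": 0, "x": 0, "y": 0, "z": 30, "yaw": 0}, {"claw": 0, "x": 0, "y": 0, "z": 30, "yaw": 0}, {"claw": 0, "x": -4, "y": 30, "z": 0, "yaw": 0}, {"claw": 0, "x": -5, "y": 30, "z": 0, "yaw": 0}, {"claw": 0, "x": -4, "y": 25, "z": 0, "yaw": 0}, {"claw": 0, "x": 0, "y": 0, "z": 0, "yaw": 0}, {"claw": 0, "x": 0, "y": 0, "z": 0, "yaw": 0}]'

```text
t: 12.87
tcp_pos: [0.5309, 0.2218, 0.1767]
orientation: [-179.9, 0.0, 99.6]
contact_force: [0.1, 0.5, -0.5]
finger_gap: 0.0001
```

```bash
python3 -c "
from h import *
st((283,0,75))
for n in('scene','top'):grab(n,n+'8')
D=np.load('top8.npy')
def cl(x,y,z): return oo+dd*x/1e3+ll*y/1e3+np.array([0,0,z/1e3])
for r in (90,100,110,120): 
    u,v=proj('top',cl(98+r,0,71));print(r,np.round((dep('top',u,v,D))[2],4))
a=cv2.imread('pics/scene8.png')[80:260,215:330];b=cv2.imread('pics/top8.png')[155:225,130:315]
cv2.imwrite('pics/c10.png',np.hstack([cv2.resize(a,(370,580)),cv2.resize(b,(430,580))]))
"
```

```text
t 12.87 tcp [530.9 221.8 176.7] clamp x,y,tipz [283.8   1.3 151.7] yaw 99.64 F d,l,z [ 0.52 -0.18 -0.47] gap 0.0001
need [  1.4  -0.6 -76.7]
90 0.0713
100 0.0684
110 0.0685
120 0.0715
```

View pics/c10.png

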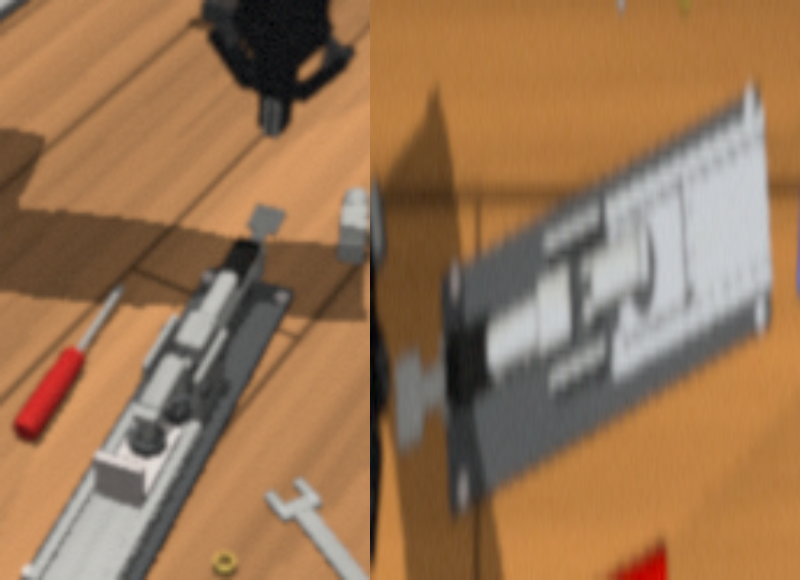

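>>> step_arm --deltas '[{"claw": 0, "x": 0.7, "y": 0, "z": -30, "yaw": 0}, {"claw": 0, "x": 0.7, "y": 0, "z": -25, "yaw": 0}, {"claw": 0, "x": 0, "y": 0, "z": -15, "yaw": 0}, {"claw": 0, "x": 0, "y": 0, "z": -8, "yaw": 0}, {"claw": 0, "x": 0, "y": 0, "z": -3, "yaw": 0}, {"claw": 0, "x": 0, "y": 0, "z": -3, "yaw": 0}]'

```text
t: 13.47
tcp_pos: [0.5333, 0.2205, 0.0934]
orientation: [-180.0, 0.0, 99.5]
contact_force: [0.4, -1.2, 0.7]
finger_gap: 0.0001
```

```bash
python3 -c "
from h import *
st((283,0,60))"
```

```text
t 13.47 tcp [533.3 220.5  93.4] clamp x,y,tipz [282.   -0.8  68.4] yaw 99.46 F d,l,z [-1.28 -0.15  0.68] gap 0.0001
need [-1.   0.8 -8.4]
```

>>> step_arm --deltas '[{"claw": 0, "x": -0.2, "y": 0.5, "z": -2.5, "yaw": 0}, {"claw": 0, "x": 0, "y": 0, "z": -2.5, "yaw": 0}, {"claw": 0, "x": 0, "y": 0, "z": -2, "yaw": 0}]'

```text
t: 13.72
tcp_pos: [0.5332, 0.2218, 0.0869]
orientation: [179.9, -0.0, 99.5]
contact_force: [0.6, 0.8, 1.2]
finger_gap: -0.0002
```

>>> step_arm --deltas '[{"claw": 0, "x": 0, "y": 0, "z": -2, "yaw": 0}, {"claw": 0, "x": 0, "y": 0, "z": -2, "yaw": 0}]'

```text
t: 13.88
tcp_pos: [0.5332, 0.2221, 0.0828]
orientation: [179.9, -0.1, 99.5]
contact_force: [-0.6, 2.7, 6.0]
finger_gap: -0.0004
```

>>> step_arm --deltas '[{"claw": 0, "x": 0, "y": 0, "z": -2, "yaw": 0}, {"claw": 0, "x": 0, "y": 0, "z": -2, "yaw": 0}]'

```text
t: 14.05
tcp_pos: [0.5332, 0.2224, 0.0789]
orientation: [179.9, -0.1, 99.5]
contact_force: [-1.1, 3.6, 7.1]
finger_gap: -0.0
```

>>> step_arm --deltas '[{"claw": 0, "x": 0, "y": 0, "z": -2, "yaw": 0}, {"claw": 0, "x": 0, "y": 0, "z": -2, "yaw": 0}]'

```text
t: 14.22
tcp_pos: [0.5331, 0.2224, 0.0749]
orientation: [179.9, -0.1, 99.5]
contact_force: [-0.6, 3.4, 4.8]
finger_gap: -0.0
```

```bash
python3 -c "
from h import *
st((283,0,45))
grab('scene','scene9')
a=cv2.imread('pics/scene9.png')[80:260,215:330]
cv2.imwrite('pics/c11.png',cv2.resize(a,(370,580)))"
```

```text
t 14.22 tcp [533.1 222.4  74.9] clamp x,y,tipz [283.9  -1.   49.9] yaw 99.54 F d,l,z [3.44 0.07 4.79] gap -0.0
need [-0.9 -1.1 -4.9]
```

View pics/c11.png

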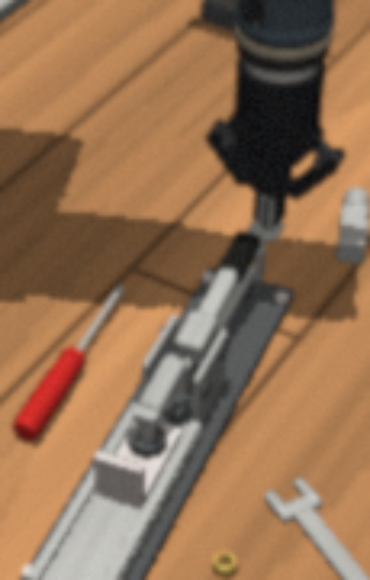

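>>> step_arm --deltas '[{"claw": 0, "x": 0, "y": -0.3, "z": -1.5, "yaw": 0}, {"claw": 0, "x": 0, "y": -0.3, "z": -1.5, "yaw": 0}]'

```text
t: 14.43
tcp_pos: [0.5331, 0.2216, 0.0716]
orientation: [179.9, -0.1, 99.5]
contact_force: [-0.1, 3.9, 3.0]
finger_gap: 0.0001
```

>>> step_arm --deltas '[{"claw": 0, "x": 0, "y": -0.3, "z": -1.5, "yaw": 0}, {"claw": 0, "x": 0, "y": -0.3, "z": -1, "yaw": 0}]'

```text
t: 14.6
tcp_pos: [0.5331, 0.2208, 0.0688]
orientation: [180.0, -0.0, 99.5]
contact_force: [0.1, 5.6, 4.7]
finger_gap: -0.0002
```

```bash
python3 -c "
from h import *
st((283,0,45))
grab('scene','scene10')
a=cv2.imread('pics/scene10.png')[80:260,215:330]
cv2.imwrite('pics/c12.png',cv2.resize(a,(370,580)))"
```

```text
t 14.6 tcp [533.1 220.8  68.8] clamp x,y,tipz [282.4  -0.7  43.8] yaw 99.53 F d,l,z [ 5.5  -1.02  4.72] gap -0.0002
need [-0.8  0.5  1.2]
```

View pics/c12.png

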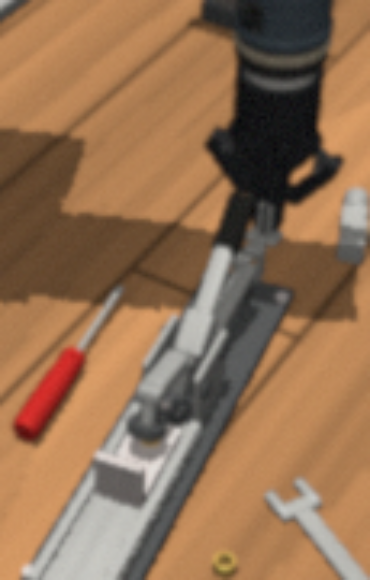

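Clamp sprang open. Retreat upward and slightly outward, clear of the handle.

>>> step_arm --deltas '[{"claw": 0, "x": 0, "y": 0.5, "z": 5, "yaw": 0}, {"claw": 0, "x": 0, "y": 0.5, "z": 8, "yaw": 0}, {"claw": 0, "x": -1, "y": 6, "z": 15, "yaw": 0}, {"claw": 0, "x": -2, "y": 12, "z": 30, "yaw": 0}, {"claw": 0, "x": -2, "y": 12, "z": 35, "yaw": 0}, {"claw": 0, "x": -4, "y": 25, "z": 30, "yaw": 0}, {"claw": 0, "x": -20, "y": 25, "z": 20, "yaw": 0}, {"claw": 0, "x": -25, "y": 25, "z": 0, "yaw": 0}, {"claw": 0, "x": -25, "y": 25, "z": 0, "yaw": 0}, {"claw": 0, "x": -20, "y": 20, "z": 0, "yaw": 0}, {"claw": 0, "x": 0, "y": 0, "z": 0, "yaw": 0}, {"claw": 0, "x": 0, "y": 0, "z": 0, "yaw": 0}]'

```text
t: 15.65
tcp_pos: [0.4325, 0.3715, 0.212]
orientation: [-180.0, 0.1, 99.6]
contact_force: [1.1, -0.3, -0.7]
finger_gap: -0.0
```

```bash
python3 -c "
from h import *
st()
for n in('scene','top'):grab(n,n+'11')
D=np.load('top11.npy')
def cl(x,y,z): return oo+dd*x/1e3+ll*y/1e3+np.array([0,0,z/1e3])
u,v=proj('top',cl(189,0,132));print('grip z',dep('top',u,v,D)[2]);u,v=proj('top',cl(279,0,61));print('pad z',dep('top',u,v,D)[2])
a=cv2.imread('pics/scene11.png')[140:260,215:310];b=cv2.imread('pics/top11.png')[155:225,130:315]
cv2.imwrite('pics/c13.png',np.vstack([cv2.resize(a,(460,400*460//317*1)),]))
cv2.imwrite('pics/c14.png',cv2.resize(b,None,fx=4.3,fy=4.3))"
```

```text
t 15.65 tcp [432.5 371.5 212. ] clamp x,y,tipz [447.4  74.2 187. ] yaw 99.65 F d,l,z [-0.44 -1.   -0.68] gap -0.0
grip z 0.13082129384119678
pad z 0.06110938807766009
```

View pics/c13.png

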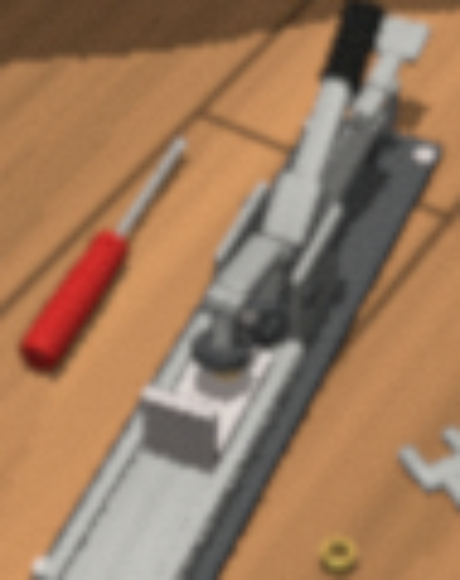

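View pics/c14.png

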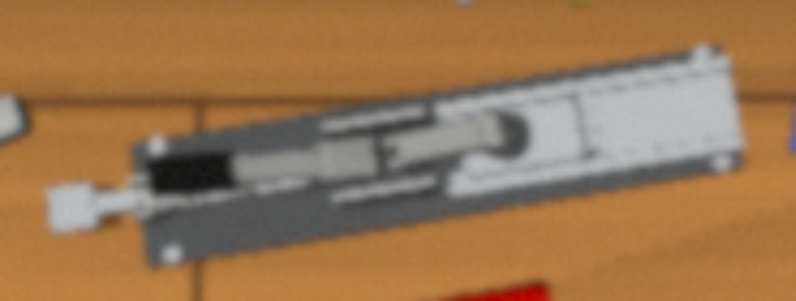

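View pics/scene11.png

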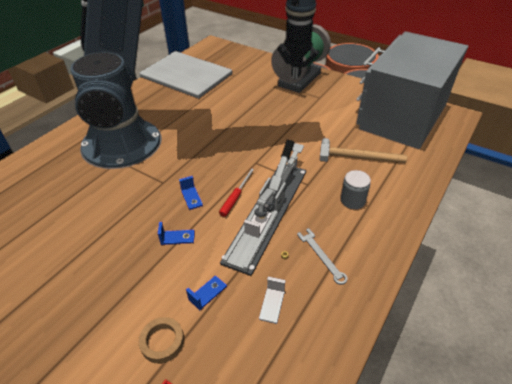

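```bash
python3 -c "
from h import *
def fl(t):
    im=cv2.cvtColor(cv2.imread(f'pics/top{t}.png'),cv2.COLOR_BGR2GRAY).astype(float)
    xs=np.arange(-125,-30,.5);pr=[]
    for x in xs:
        s=[]
        for y in range(-12,13,2):
            p=oo+dd*x/1e3+ll*y/1e3;p[2]=.07;u,v=proj('top',p);s.append(cv2.getRectSubPix(im.astype(np.float32),(1,1),(u,v))[0,0])
        pr.append(np.mean(s))
    i=np.argmin(np.gradient(pr)) ;j=np.argmin(pr);print(t,'dark line at',xs[j],'edge',xs[i])
for t in(0,5,8,11):fl(t)
"
```

```text
0 dark line at -106.0 edge -109.0Traceback (most recent call last):
  File "<string>", line 12, in <module>
    for t in(0,5,8,11):fl(t)
                       ~~^^^
  File "<string>", line 9, in fl
    p=oo+dd*x/1e3+ll*y/1e3;p[2]=.07;u,v=proj('top',p);s.append(cv2.getRectSubPix(im.astype(np.float32),(1,1),(u,v))[0,0])
                                        ~~~~^^^^^^^^^
  File "h.py", line 17, in proj
    c=arm.camera_model(n);K=np.array(c['K'],float);T=np.array(c['T'])
ValueError: time passes only in moves, steps and waits
```

```bash
sed -i 's/^def grab/CM={n:arm.camera_model(n) for n in ("scene","top")}\ndef grab/; s/arm.camera_model(n);/CM[n];/' h.py; python3 -c "
from h import *
def fl(t):
    im=cv2.cvtColor(cv2.imread(f'pics/top{t}.png'),cv2.COLOR_BGR2GRAY).astype(np.float32)
    xs=np.arange(-125,-44,.5)
    pr=[]
    for x in xs:
        s=[]
        for y in range(-12,13,2):
            p=oo+dd*x/1e3+ll*y/1e3;p[2]=.07;u,v=proj('top',p);s.append(cv2.getRectSubPix(im,(1,1),(u,v))[0,0])
        pr.append(np.mean(s))
    print(t,'dark line at',xs[np.argmin(pr)],'edge',xs[np.argmin(np.gradient(pr))])
for t in(0,5,8,11):fl(t)
"
```

```text
0 dark line at -106.0 edge -109.0
5 dark line at -49.0 edge -52.0
8 dark line at -49.0 edge -52.0
11 dark line at -49.0 edge -52.0
```

```bash
python3 -c "
from h import *
st();print(arm.job_done())"
```

```text
t 15.75 tcp [433.8 370.6 211.8] clamp x,y,tipz [446.2  73.  186.8] yaw 99.51 F d,l,z [-0.08 -0.42  0.18] gap -0.0002
the job is handed in; nothing more can be done
None
```

I did all three steps in order and handed the job in at about 16 s of the 69 s allowed.

- **Bracket:** I pushed it about 57 mm along the guide until it came up against the stop screw. The force rose from about 1 N to 7 N and then 9.7 N, and I backed off there. That travel fits the 42–58 mm that the possible screw lengths allow.
- **Handle:** I pushed it down following its arc, with vertical force peaking at about 18 N. The force then dropped to zero as it snapped over centre. With the gripper clear it stayed locked, its grip about 70 mm above the bench against the 72 mm expected.
- **Release lever:** I pressed it down about 17 mm with a force of about 7 N, and the clamp sprang open.

**Last checks:**
- The grip was back at 131 mm and the lever pad at 61 mm, matching the open and rest heights.
- The bracket's flange read the same position after the push, after locking and after release.
- The arm was clear of everything, and the bystanders looked undisturbed in the picture.

**Not confirmed:**
- I did not measure directly that the bushing is flush, because the jaw hides it. That rests on the handle having locked and on the jaw being seen down on the bushing.
- The force was read only at the end of each move, so I could have missed brief peaks between readings.
- The sideways force on the grip reached about 6 N mid-stroke, and I corrected for it.
- One late flange-check script failed with an error from the camera calibration call. I fixed the script by reading the calibration only once.

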